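# Release the wide capsule drawer with the dowel

## Task

Two wooden capsule boxes stand on the worktop, a wide one and a narrow one; each drawer is held shut by a spring catch deep below the round hole in its box's top. Take the dowel out of its stand, push it straight down through the hole of the wide box until the catch lets go and the drawer springs fully open, then put the dowel back in its stand and let go. Leave the narrow box's drawer shut.

Things in the scene. Friction and masses are not known exactly. Their poses are not given: they have to be found in the camera images.
- dowel_centre (a point): Centre of the loose dowel: a plain round rod of pale wood, 12 mm in diameter, 100 mm long, about 30 g, both ends alike; its z axis runs along the rod, the ends lie 50 mm below and above this point. It starts upright in the stand's hole, foot 8 mm and this centre 58 mm above the worktop, its upper 70 mm free. Grip its upper half, about 20 mm above this centre, to keep the fingers clear of the box.
- stand_mouth (a point): Centre of the mouth of the dowel's stand, on its top face: a fixed dark wooden block 64 x 64 mm and 38 mm high, with one round upright hole 26 mm in diameter and 30 mm deep. It may stand on the left or the right; z is up.
- wide_box_hole (a point): Centre of the round hole in the top of the wide box, on the top face, 90 mm above the worktop; z is up, -x points to the box's front. Hole: 28 mm in diameter, thin brass rim, through a 10 mm board. The box is fixed, pale wood, 170 mm deep (x), 180 mm wide (y), 90 mm high; the hole is on its middle line, 45 mm behind its centre. A kitchen timer stands on the front part of the top.
- wide_box_drawer (a joint): Drawer of the wide box, behind a front of darker wood without handle: 0 to 0.001 = shut, held by the catch; when let go, its own spring pushes it out of the box's front (its -x side) in under a second to 0.045 m = fully open, where it stays.
- narrow_box_hole (a point): Centre of the like hole in the top of the narrow box, 90 mm above the worktop: the same box but only 110 mm wide, with a coffee capsule standing on its top. The wide and the narrow box may stand either way round, left and right. Not to be used.
- narrow_box_drawer (a joint): Drawer of the narrow box, 0 to 0.001 = shut; it must stay shut.
- wide_box_plate (a point): Centre of the top of the spring catch's flat steel plate (32 x 36 mm), straight below the wide box's hole, 25 mm under the top face. Pressed down 8 mm, it lets the drawer go; its full travel is 13 mm; it takes 3 N to start and about 6 N at the bottom, and springs back up.

How it is judged (in metres and radians):
On the way, in this order (a step that is already met when the one before it is completed fails the run):
1. the dowel's foot is at least 12 mm down in the hole of the wide box (horizontal distance between dowel_centre and wide_box_hole below 0.02 m and z of dowel_centre in the frame of wide_box_hole below 0.038 m), for 0.02 s.
2. the wide box's drawer springs open while the dowel is still in the hole (all of step 1 and value of joint wide_box_drawer above 0.035 m), for 0.02 s.
At the end, for the whole second after the job is handed in: The wide box's drawer is open by more than 35 mm, the narrow box's drawer is shut (less than 10 mm), and the dowel stands in the stand's hole, let go: its centre within 30 mm of the hole's axis and 40 to 72 mm above the worktop, leaning less than about 34 degrees (value of joint wide_box_drawer above 0.035 m and value of joint narrow_box_drawer below 0.01 m and horizontal distance between dowel_centre and stand_mouth below 0.03 m and height (world z) of dowel_centre between 0.04 and 0.072 m and angle between dowel_centre's own z axis and vertical below 0.6 rad); the robot touches nothing.
It fails at once if the narrow box's drawer comes open (more than 10 mm) (value of joint narrow_box_drawer above 0.01 m).
It also fails if it takes over 48 s, if anything falls off the work surface, if the arm or the gripper's body presses on something with over 40 N, if the wrist force passes 120 N, or if a joint passes its speed limit or range.

## Robot

A 6-joint arm with a two-finger parallel gripper is mounted at the origin on a cart in front of the work surface, level with it; the furniture and walls round the work are solid. World frame = base frame: x ahead of the robot, y to its left, z up, the work surface at z = 0. Lengths are in mm, angles in rad, forces in N, time in s.
With the tool pointing down it reaches from about 275 to 750 mm from the base axis. Payload 10.2 kg.
Tool frame: the origin (TCP) lies at the very end of the fingers, on their centre line; the grasp point (between the pads) lies 19 mm behind it; z points along the fingers, y is the line along which they close (so a half turn about z gives the same grasp; the last joint's range is limited). The gripper opens to 85 mm and grips with 20 to 120 N. Pads are 22 mm wide; open, the fingers measure 114 mm over their backs; the gripper's body (76 mm by 85 mm) begins 54 mm behind the grasp point. The pads swing forward as they close: fully open they stand 13 mm farther back than shut.
Start: joints at [0.934, 0.313, 1.498, -0, 1.331, -0.223], TCP at [211.111, 480.69, 231.294] pointing down, gripper open.
Joint ranges: [-2.94, 2.94], [-0.97, 2.17], [0.19, 2.56], [-1.23, 4.37], [0.02, 3.11], [-2.88, 2.88]. Speed limits (rad/s): [2.39, 2.39, 3.01, 3.14, 3.14, 3.14].

## Interface

Orientations are given as a unit quaternion [w, x, y, z].
In Python, from rig import monitor, eyes, job gives the robot as it stands. The module is installed in compiled form; this text tells all that it offers.
- The arm moves only by the tool send_rows, never from a script. Its argument "targets" is one flat list of numbers, 7 for each row, row after row: the turn, a rotation vector about the tool's x, y, z in degrees, then the shift along the tool's x, y, z in units of 60 mm (1.0 is 60 mm), then the opening, from -1 (shut) to 1 (fully open), so that 0 is half open. A call has 1 to 5 rows; each row shifts and turns the commanded pose from where the row before left it, along the tool's axes as they then stand; what a row does not reach is not made up. A row lasts 1/8 s, in which the tool goes at most 62.5 mm and 10.7 degrees, less where a joint would pass 70% of its speed; a pose out of reach is approached as far as the arm can. A call is refused whole if a number of a shift passes 1 or a number of a turn 10.7, either way. A call with a gripper value outside its range is refused whole. The fingers move at their own pace and stop on an object; "newtons" is the grip in N (left out, the last holds). Time passes only in rows, so rows that do not move let the fingers close. It gives the time, the measured TCP pose, the force, the opening and the grip force at its end, in the units of the state.
- monitor.sense(): the state, without advancing time (a new reading comes with each control period).
- eyes.capture(name): name is "scene" or "top" or "wrist"; returns a dict with "img" (420x560x3 uint8, red, green, blue), "K" (3x3 intrinsics, pixels), "R" (3x3) and "t" (3): a world point X has camera coordinates R X + t. Camera axes: x right, y down, z forward; pixel columns grow to the right and rows downward; lengths in mm; the calibration is good to about 2 mm. The wrist camera is an equidistant fisheye: a pixel r from the principal point sees the ray r / f radians off the axis. A picture is of the moment at which its call begins. There is no depth.
- job.finish_job(): hands the job in; it is judged then, once.
The state is a dict: "time_s": time; "joints": joint angles; "dq": joint speeds; "tau": joint torques, N m; "eef_pos": TCP position; "ee_rot": TCP orientation; "force": force on the tool from outside, world axes, zero at the start; "wrist_torque": the same for the moment, N m; "grip_width": opening from 0.0 (shut) to 1.0 (fully open); "grip_force": force on a finger pad.
Only numpy, scipy, OpenCV 4.12 (cv2) and the standard library are available. Lean on these libraries where they do the work, as an engineer would, in place of code of your own. Each camera call takes 0.05 s, during which the arm holds its last target. There are 200 camera calls.

## Working session

There is one attempt and no reset: what is moved stays moved. The work goes in short steps, Python scripts to look and compute and a tool call to move; the robot and the scene stay as the last step left them, time stands still between calls to the robot, and variables do not carry over. Pictures are saved under pics/ and viewed, at most 10 in all, crops included, and the job is handed in when it is done.

Besides the shell and the picture viewer there is one more tool, called after "Request:" as name(argument=value, ...) on one line, values as JSON. send_rows: Moves the arm, as the interface text tells. Its arguments: {"type":"object","properties":{"targets":{"type":"array","items":{"type":"number"}},"newtons":{"type":"number"}},"required":["targets"]}

```bash
mkdir -p pics; cat > h.py <<'E'
import numpy as np, cv2
from rig import monitor, eyes, job
def cap(n):
    c=eyes.capture(n); return c
def save(c,f): cv2.imwrite('pics/'+f,c['img'][:,:,::-1])
def ray(c,u,v,fish=False):
    K=c['K']; x=(u-K[0,2])/K[0,0]; y=(v-K[1,2])/K[1,1]
    if fish:
        r=np.hypot(x,y); d=np.array([np.sin(r)*x/max(r,1e-9),np.sin(r)*y/max(r,1e-9),np.cos(r)])
    else: d=np.array([x,y,1.])
    R=np.array(c['R']); return -R.T@np.array(c['t']), R.T@d
def onz(c,u,v,z,fish=False):
    o,d=ray(c,u,v,fish); return o+d*(z-o[2])/d[2]
E
python3 - <<'E'
from h import *
a=cap('scene');b=cap('top')
save(a,'s0.png');save(b,'t0.png')
import pickle;pickle.dump((a,b),open('c0.pkl','wb'))
print(monitor.sense()); print(-b['R'].T@b['t'],-a['R'].T@a['t'],b['K'])
E
```

```text
{'time_s': 0.1, 'joints': array([ 9.33584121e-01,  3.13379919e-01,  1.49834123e+00,  3.85578591e-05,
        1.33100090e+00, -2.23410004e-01]), 'dq': array([ 0.00062261, -0.00191637, -0.0024686 ,  0.00184767,  0.0001949 ,
        0.00049764]), 'tau': array([ 1.92666230e-03, -4.12899148e+01, -2.60138905e+01, -2.19626463e-04,
        3.09693271e-03,  1.71739401e-05]), 'eef_pos': array([210.97133827, 480.50419638, 230.80701798]), 'ee_rot': array([-2.52582655e-04,  2.05432543e-01,  9.78671115e-01, -5.05405027e-04]), 'force': array([-0.7664555 ,  0.37528174,  0.44186752]), 'wrist_torque': array([-0.01524966, -0.02936189,  0.02078504]), 'grip_force': 0.0, 'grip_width': 1.00132691965556}
[ 271.2513618   -11.22629138 1378.20843355] [ -166.63112772 -1187.57899153   737.94233874] [[455.49794124   0.         277.36871175]
 [  0.         455.49794124 209.02212348]
 [  0.           0.           1.        ]]
```

View pics/t0.png

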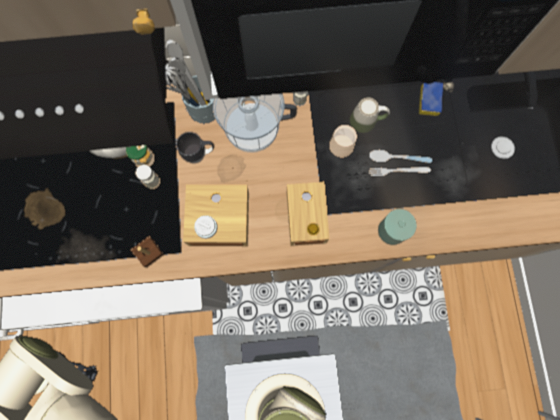

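View pics/s0.png

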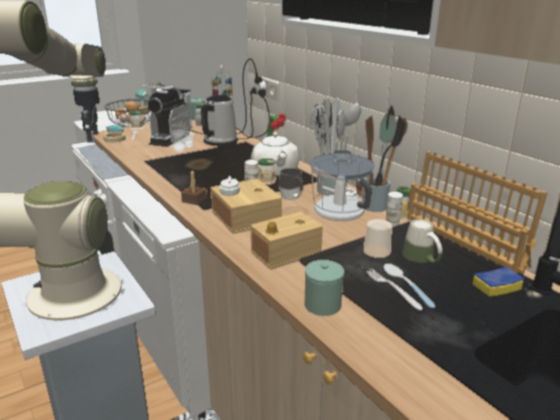

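The top view shows the wide box on the left, with its hole near (216,198). The narrow box's hole is near (306,197). The stand with the dowel is near (146,251). Next I'll zoom in on these and measure them.

```bash
python3 - <<'E'
from h import *
import pickle
a,b=pickle.load(open('c0.pkl','rb'))
t=b['img'][170:280,120:260]; s=a['img'][140:270,160:320]
t=cv2.resize(t,None,fx=5,fy=5,interpolation=cv2.INTER_CUBIC)
cv2.imwrite('pics/tc.png',t[:,:,::-1])
s=cv2.resize(s,None,fx=4,fy=4,interpolation=cv2.INTER_CUBIC); cv2.imwrite('pics/sc.png',s[:,:,::-1])
print('hole',onz(b,216,198,90),'narrow',onz(b,306,197,90),'stand',onz(b,146,251,38))
# wide box top by mask
hsv=cv2.cvtColor(b['img'],cv2.COLOR_RGB2HSV)
for p in [(230,215),(195,195),(260,230),(146,260),(138,248)]: print(p,hsv[p[1],p[0]])
E
```

```text
hole [622.77452623 138.92113733  90.        ] narrow [ 599.57859031 -123.09903657   90.        ] stand [495.80304435 362.38007141  38.        ]
(230, 215) [ 20 110 223]
(195, 195) [ 19 111 218]
(260, 230) [ 15  99 206]
(146, 260) [ 12 142 106]
(138, 248) [ 19 113 232]
```

View pics/tc.png

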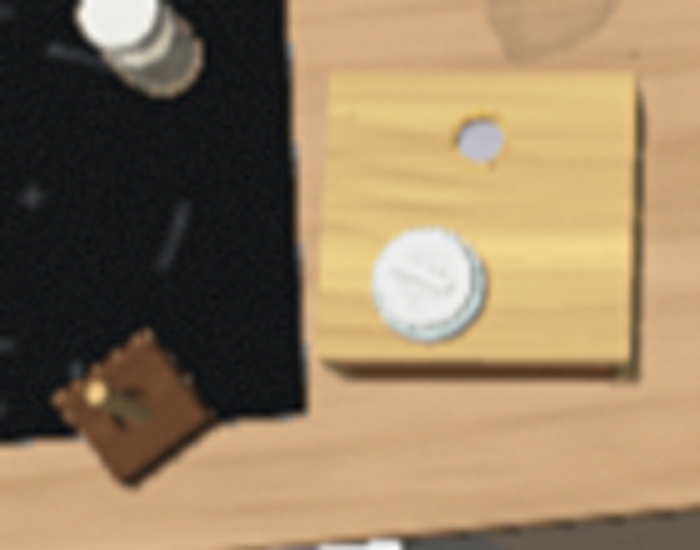

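View pics/sc.png

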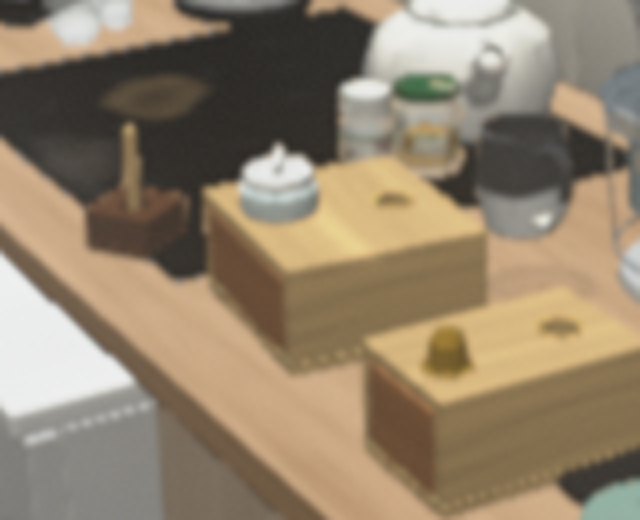

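The zoom shows the wide hole's rim at about (215.4,197.2). The dowel's top end is near (139,248), and the stand's top corners are visible. I'll check these against the known sizes.

```bash
python3 - <<'E'
from h import *
import pickle
a,b=pickle.load(open('c0.pkl','rb'))
g=lambda c,p,o,f,z:onz(c,o[0]+(p[0]+.5)/f-.5,o[1]+(p[1]+.5)/f-.5,z)
T=lambda p,z:g(b,p,(120,170),5,z); S=lambda p,z:g(a,p,(160,140),4,z)
print('hole T',T((479,138),90),'S',S((394,201),90))
q=[T(p,90) for p in [(328,72),(635,74),(632,362),(320,358)]]
print('box corners',np.round(q,0),'ctr',np.mean(q,0),[np.linalg.norm(q[i]-q[i-1]) for i in range(4)])
q=[T(p,38) for p in [(147,335),(58,397),(133,485),(215,415)]]
print('stand',np.mean(q,0),[np.linalg.norm(q[i]-q[i-1]) for i in range(4)], 'S', S((137,208),38))
print(np.round(q))
print('dowel top T',T((97,392),108),'S',S((129,126),108))
E
```

```text
hole T [625.36117374 140.50324317  90.        ] S [620.9982207  135.11163559  90.        ]
box corners [[674. 226.  90.]
 [655.  46.  90.]
 [485.  62.  90.]
 [505. 240.  90.]] ctr [579.66136448 143.76435397  90.        ] [np.float64(170.2219430041162), np.float64(180.88573977859554), np.float64(171.18831722151043), np.float64(178.53867788779215)]
stand [495.0118     358.71571746  38.        ] [np.float64(64.65927556205519), np.float64(62.66391553342004), np.float64(70.77415098936406), np.float64(61.7103719082004)] S [489.17232089 349.66724434  38.        ]
[[538. 352.  38.]
 [506. 406.  38.]
 [450. 363.  38.]
 [486. 314.  38.]]
dowel top T [494.52012959 362.18637934 108.        ] S [494.01172232 364.95486433 108.        ]
```

Box size 170x180 and stand size about 64 both check out. Targets: hole at about (624.5,140), dowel at about (494.5,362.5). Moving above the dowel now, keeping the tool orientation.

Request:
send_rows(targets=[0, 0, 0, -0.85, 0, 0, 1, 0, 0, 0, -0.85, 0, 0, 1, 0, 0, 0, -0.85, 0, 0.2, 1, 0, 0, 0, -0.85, 0, 0.2, 1, 0, 0, 0, -0.85, 0, 0.2, 1], newtons=40)

```text
time_s: 0.72
eef_pos: [445.9, 377.2, 194.6]
ee_rot: [-0.0, 0.205, 0.979, -0.0]
force: [-0.2, -0.2, 0.0]
grip_width: 0.996
grip_force: 0.0
```

Request:
send_rows(targets=[0, 0, 0, -0.6, 0, 0.2, 1, 0, 0, 0, 0, 0, 0, 1, 0, 0, 0, 0, 0, 0, 1])

```text
time_s: 1.1
eef_pos: [476.9, 364.0, 183.3]
ee_rot: [-0.0, 0.205, 0.979, -0.0]
force: [0.9, 0.4, 0.5]
grip_width: 1.001
grip_force: 0.0
```

```bash
cat >> h.py <<'E'
from scipy.spatial.transform import Rotation
def delta(x,y,z):
    s=monitor.sense(); q=s['ee_rot']; R=Rotation.from_quat([q[1],q[2],q[3],q[0]]).as_matrix()
    print('t',round(s['time_s'],2),'pos',np.round(s['eef_pos'],1),'F',np.round(s['force'],1),'grip',round(s['grip_width'],3),round(s['grip_force'],1),'toolx',np.round(R[:,0],3),'toolz',np.round(R[:,2],3))
    print('units',np.round(R.T@(np.array([x,y,z])-s['eef_pos'])/60,3))
E
python3 - <<'E'
from h import *
delta(494.5,362.5,59)
w=cap('wrist'); save(w,'w1.png'); print(w['K'][0,0],w['K'][:2,2],-w['R'].T@w['t'])
import pickle;pickle.dump(w,open('w1.pkl','wb'))
E
```

```text
t 1.1 pos [476.9 364.  183.3] F [0.9 0.4 0.5] grip 1.001 0.0 toolx [-0.916  0.402  0.   ] toolz [-0.  0. -1.]
units [-0.279  0.095  2.072]
325.19226210127806 [282.68861097 208.15009048] [402.60901729 394.87850781 326.22011016]
```

View pics/w1.png

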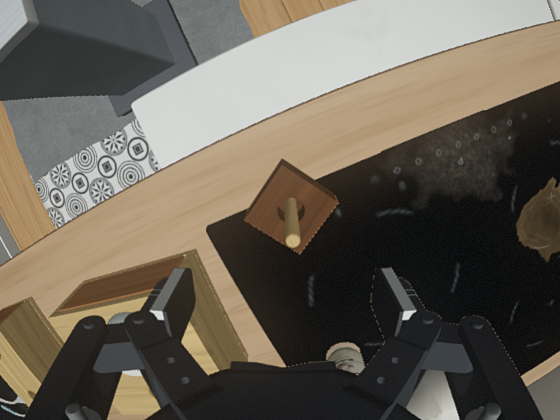

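The wrist view shows the dowel's top end at about (292.5,241) and the stand's hole near (291,211), with the stand clear between the fingers.

```bash
python3 - <<'E'
from h import *
import pickle
w=pickle.load(open('w1.pkl','rb'))
print('top',onz(w,292.5,241,108,True),'mouth',onz(w,291,211,38,True))
q=[onz(w,*p,38,True) for p in [(283,160),(338,202),(300,254),(245,219)]]
print('stand',np.mean(q,0),np.linalg.norm(q[0]-q[1]))
p=onz(w,292.5,241,108,True);delta(p[0],p[1],59)
E
```

```text
top [495.29019919 362.06043037 108.        ] mouth [496.13780304 362.31029631  38.        ]
stand [495.39942926 363.26149293  38.        ] 64.90511058952494
t 1.15 pos [476.8 364.3 183.6] F [-0.8 -0.   0.7] grip 0.999 0.0 toolx [-0.916  0.401  0.   ] toolz [ 0.  0. -1.]
units [-0.298  0.089  2.077]
```

Request:
send_rows(targets=[0, 0, 0, -0.3, 0.09, 0, 1, 0, 0, 0, 0, 0, 0.5, 1, 0, 0, 0, 0, 0, 0.6, 1, 0, 0, 0, 0, 0, 0.6, 1, 0, 0, 0, 0, 0, 0.36, 1])

```text
time_s: 1.78
eef_pos: [494.8, 362.0, 58.6]
ee_rot: [-0.001, 0.205, 0.979, -0.0]
force: [0.2, -0.7, 0.6]
grip_width: 0.998
grip_force: 0.0
```

Request:
send_rows(targets=[0, 0, 0, 0, 0, 0, 1, 0, 0, 0, 0, 0, 0, -0.3, 0, 0, 0, 0, 0, 0, -0.9, 0, 0, 0, 0, 0, 0, -1, 0, 0, 0, 0, 0, 0, -1], newtons=40)

```text
time_s: 2.4
eef_pos: [496.3, 361.4, 60.0]
ee_rot: [0.0, 0.205, 0.979, 0.0]
force: [0.1, -1.2, -0.1]
grip_width: 0.142
grip_force: 1.3
```

Request:
send_rows(targets=[0, 0, 0, 0, 0, 0, -1, 0, 0, 0, 0, 0, 0, -1, 0, 0, 0, 0, 0, 0, -1])

```text
time_s: 2.78
eef_pos: [496.3, 361.4, 59.9]
ee_rot: [0.0, 0.205, 0.979, 0.0]
force: [-0.8, -0.6, 3.9]
grip_width: 0.13
grip_force: 39.0
```

Request:
send_rows(targets=[0, 0, 0, 0, 0, -0.4, -1, 0, 0, 0, 0, 0, -0.6, -1, 0, 0, 0, 0, 0, -0.6, -1, 0, 0, 0, 0, 0, -0.6, -1, 0, 0, 0, 0, 0, -0.3, -1])

```text
time_s: 3.4
eef_pos: [496.5, 361.6, 211.5]
ee_rot: [0.001, 0.205, 0.979, 0.001]
force: [-0.0, 0.3, -0.9]
grip_width: 0.132
grip_force: 38.9
```

Request:
send_rows(targets=[0, 0, 0, -0.5, -0.37, 0, -1, 0, 0, 0, -0.6, -0.44, 0, -1, 0, 0, 0, -0.6, -0.44, 0, -1, 0, 0, 0, -0.6, -0.44, 0, -1, 0, 0, 0, -0.5, -0.37, 0, -1])

```text
time_s: 4.03
eef_pos: [600.9, 179.1, 209.2]
ee_rot: [-0.0, 0.206, 0.979, -0.0]
force: [-0.2, 0.9, -0.6]
grip_width: 0.125
grip_force: 39.0
```

Request:
send_rows(targets=[0, 0, 0, -0.4, -0.3, 0, -1, 0, 0, 0, -0.25, -0.17, 0, -1, 0, 0, 0, 0, 0, 0, -1, 0, 0, 0, 0, 0, 0, -1])

```text
time_s: 4.53
eef_pos: [624.3, 140.2, 209.6]
ee_rot: [-0.0, 0.205, 0.979, 0.0]
force: [-1.0, 0.6, 0.6]
grip_width: 0.127
grip_force: 39.0
```

```bash
python3 - <<'E'
from h import *
import pickle
delta(624.5,140,175)
w=cap('wrist'); save(w,'w2.png'); pickle.dump(w,open('w2.pkl','wb'))
E
```

```text
t 4.53 pos [624.3 140.2 209.6] F [-1.   0.6  0.6] grip 0.127 39.0 toolx [-0.916  0.401  0.   ] toolz [-0.  0. -1.]
units [-0.005 -0.001  0.577]
```

View pics/w2.png

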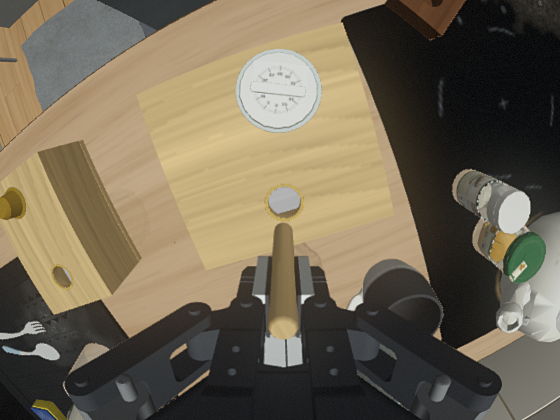

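The wrist view shows the hole's rim centred near (284.5,201.5). The dowel is held upright, with its foot at about (284,228) and its top end at about (285,327).

```bash
python3 - <<'E'
from h import *
import pickle
w=pickle.load(open('w2.pkl','rb'))
h=cv2.cvtColor(w['img'],cv2.COLOR_RGB2HSV)
print('hole',onz(w,284.5,201.5,90,True))
for v in (226,229): print('foot',onz(w,284,v,158.6,True))
print('top',onz(w,285,327,258.6,True))
print('rim w', onz(w,264.5,201,90,True)-onz(w,304.5,201,90,True))
E
```

```text
hole [625.13430467 139.74701541  90.        ]
foot [620.40811404 141.05072365 158.6       ]
foot [622.31103361 140.22080682 158.6       ]
top [620.78640934 140.87242876 258.6       ]
rim w [-13.56995178 -30.99727115   0.        ]
```

Request:
send_rows(targets=[0, 0, 0, -0.03, -0.01, 0.4, -1, 0, 0, 0, 0, 0, 0.5, -1, 0, 0, 0, 0, 0, 0.3, -1, 0, 0, 0, 0, 0, 0.2, -1, 0, 0, 0, 0, 0, 0, -1])

```text
time_s: 5.2
eef_pos: [625.9, 138.1, 125.4]
ee_rot: [-0.0, 0.205, 0.979, -0.0]
force: [1.0, -0.3, 0.6]
grip_width: 0.132
grip_force: 38.9
```

Request:
send_rows(targets=[0, 0, 0, 0, 0, 0.1, -1, 0, 0, 0, 0, 0, 0.1, -1, 0, 0, 0, 0, 0, 0, -1])

```text
time_s: 5.58
eef_pos: [626.4, 137.9, 113.9]
ee_rot: [0.0, 0.205, 0.979, 0.0]
force: [-0.2, 0.5, 0.0]
grip_width: 0.129
grip_force: 39.2
```

Request:
send_rows(targets=[0, 0, 0, 0, 0, 0.07, -1, 0, 0, 0, 0, 0, 0.04, -1, 0, 0, 0, 0, 0, 0, -1])

```text
time_s: 5.95
eef_pos: [626.4, 137.9, 107.4]
ee_rot: [0.001, 0.205, 0.979, 0.0]
force: [1.5, -0.3, 5.0]
grip_width: 0.125
grip_force: 39.4
```

Request:
send_rows(targets=[0, 0, 0, 0, 0, 0.04, -1, 0, 0, 0, 0, 0, 0, -1, 0, 0, 0, 0, 0, 0, -1])

```text
time_s: 6.32
eef_pos: [626.3, 137.9, 104.9]
ee_rot: [0.0, 0.205, 0.979, 0.0]
force: [1.7, 0.6, 5.3]
grip_width: 0.13
grip_force: 39.5
```

Request:
send_rows(targets=[0, 0, 0, 0, 0, 0.02, -1, 0, 0, 0, 0, 0, 0, -1, 0, 0, 0, 0, 0, 0, -1, 0, 0, 0, 0, 0, 0, -1, 0, 0, 0, 0, 0, 0, -1])

```text
time_s: 6.95
eef_pos: [626.4, 137.9, 103.8]
ee_rot: [0.0, 0.205, 0.979, 0.0]
force: [1.6, -0.8, 6.4]
grip_width: 0.13
grip_force: 39.7
```

```bash
python3 - <<'E'
from h import *
a=cap('scene');b=cap('top')
A=cv2.resize(a['img'][130:280,150:350],(400,300),interpolation=cv2.INTER_CUBIC)
B=cv2.resize(b['img'][160:280,120:280],(400,300),interpolation=cv2.INTER_CUBIC)
cv2.imwrite('pics/open.png',np.hstack([A,B])[:,:,::-1]); delta(625,139,105)
E
```

```text
t 7.05 pos [626.4 137.9 103.8] F [2.4 0.2 6.2] grip 0.13 39.7 toolx [-0.916  0.402 -0.001] toolz [ 0.001  0.    -1.   ]
units [ 0.028  0.008 -0.019]
```

View pics/open.png

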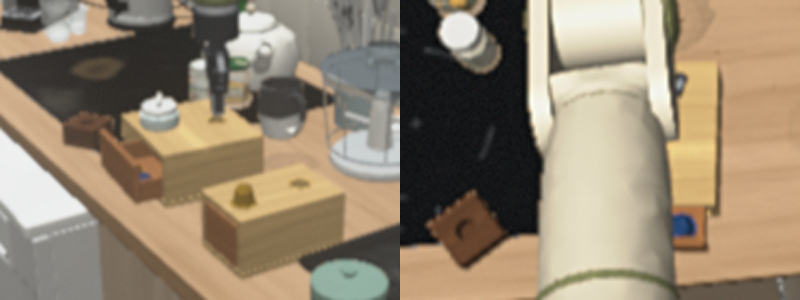

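The drawer of the wide box is fully out, visible with its contents at about (135,170) in the left panel, and the narrow box is still shut. Taking the dowel back.

Request:
send_rows(targets=[0, 0, 0, 0, 0, -0.2, -1, 0, 0, 0, 0, 0, -0.4, -1, 0, 0, 0, 0, 0, -0.6, -1, 0, 0, 0, 0, 0, -0.5, -1, 0, 0, 0, 0, 0, -0.1, -1])

```text
time_s: 7.68
eef_pos: [626.1, 138.0, 213.0]
ee_rot: [0.001, 0.205, 0.979, 0.0]
force: [0.3, 0.0, -1.3]
grip_width: 0.13
grip_force: 39.0
```

Request:
send_rows(targets=[0, 0, 0, 0.5, 0.37, 0, -1, 0, 0, 0, 0.6, 0.44, 0, -1, 0, 0, 0, 0.6, 0.44, 0, -1, 0, 0, 0, 0.6, 0.44, 0, -1, 0, 0, 0, 0.5, 0.37, 0, -1])

```text
time_s: 8.3
eef_pos: [520.2, 319.7, 209.8]
ee_rot: [-0.002, 0.205, 0.979, -0.001]
force: [-0.1, -0.3, -0.3]
grip_width: 0.127
grip_force: 39.0
```

Request:
send_rows(targets=[0, 0, 0, 0.45, 0.32, 0, -1, 0, 0, 0, 0.23, 0.17, 0, -1, 0, 0, 0, 0, 0, 0, -1, 0, 0, 0, 0, 0, 0, -1])

```text
time_s: 8.8
eef_pos: [497.0, 361.0, 211.1]
ee_rot: [-0.0, 0.206, 0.979, -0.0]
force: [0.2, 0.2, -0.3]
grip_width: 0.128
grip_force: 39.0
```

```bash
python3 - <<'E'
from h import *
import pickle
delta(496.5,361.7,61)
w=cap('wrist'); save(w,'w3.png'); pickle.dump(w,open('w3.pkl','wb'))
E
```

```text
t 8.8 pos [497.  361.  211.1] F [ 0.2  0.2 -0.3] grip 0.128 39.0 toolx [-0.915  0.403  0.   ] toolz [-0.    -0.001 -1.   ]
units [0.013 0.009 2.502]
```

View pics/w3.png

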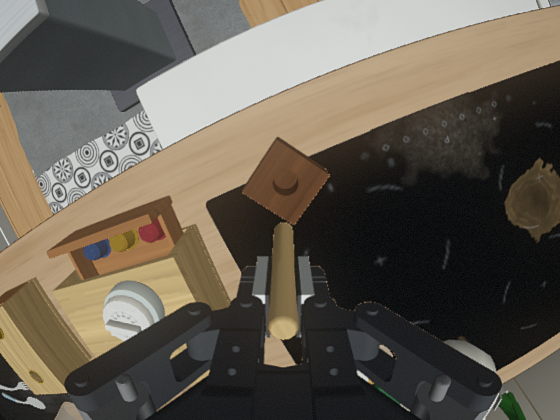

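The dowel sits in the grip as before, with its foot at about (284,228). The stand's hole is straight ahead at about (286,182). The drawer shows open. Lowering and releasing.

Request:
send_rows(targets=[0, 0, 0, 0.01, 0.01, 0.5, -1, 0, 0, 0, 0, 0, 0.7, -1, 0, 0, 0, 0, 0, 0.5, -1, 0, 0, 0, 0, 0, 0.3, -1, 0, 0, 0, 0, 0, 0.2, -1])

```text
time_s: 9.48
eef_pos: [496.6, 362.4, 79.1]
ee_rot: [0.0, 0.206, 0.979, 0.0]
force: [-0.5, -0.5, 0.7]
grip_width: 0.131
grip_force: 39.0
```

Request:
send_rows(targets=[0, 0, 0, 0, 0, 0.15, -1, 0, 0, 0, 0, 0, 0.09, -1, 0, 0, 0, 0, 0, 0, -1])

```text
time_s: 9.85
eef_pos: [496.2, 362.8, 65.2]
ee_rot: [0.0, 0.205, 0.979, 0.0]
force: [-0.2, -0.2, -0.1]
grip_width: 0.127
grip_force: 39.0
```

Request:
send_rows(targets=[0, 0, 0, 0, 0, 0.06, -1, 0, 0, 0, 0, 0, 0, -1, 0, 0, 0, 0, 0, 0, -0.5, 0, 0, 0, 0, 0, 0, 0, 0, 0, 0, 0, 0, 0, 0.5])

```text
time_s: 10.48
eef_pos: [496.2, 362.7, 61.6]
ee_rot: [0.0, 0.205, 0.979, 0.0]
force: [-0.9, -0.2, -1.0]
grip_width: 0.665
grip_force: 0.0
```

Request:
send_rows(targets=[0, 0, 0, 0, 0, 0, 1, 0, 0, 0, 0, 0, 0, 1, 0, 0, 0, 0, 0, 0, 1, 0, 0, 0, 0, 0, -0.3, 1, 0, 0, 0, 0, 0, -0.5, 1])

```text
time_s: 11.1
eef_pos: [495.9, 362.6, 110.5]
ee_rot: [-0.0, 0.205, 0.979, -0.0]
force: [0.6, -0.5, -0.0]
grip_width: 1.0
grip_force: 0.0
```

Request:
send_rows(targets=[0, 0, 0, 0, 0, -0.6, 1, 0, 0, 0, 0, 0, -0.6, 1, 0, 0, 0, 0, 0, -0.3, 1, 0, 0, 0, 0, 0, 0, 1, 0, 0, 0, 0, 0, 0, 1])

```text
time_s: 11.72
eef_pos: [495.8, 362.6, 199.0]
ee_rot: [-0.0, 0.205, 0.979, -0.0]
force: [-0.5, -0.0, -0.9]
grip_width: 1.002
grip_force: 0.0
```

```bash
python3 - <<'E'
from h import *
delta(496.5,361.7,61)
w=cap('wrist');b=cap('scene')
B=cv2.resize(b['img'][130:280,150:350],(400,300),interpolation=cv2.INTER_CUBIC)
cv2.imwrite('pics/end.png',np.hstack([cv2.resize(w['img'],(400,300)),B])[:,:,::-1])
E
```

```text
t 11.72 pos [495.8 362.6 199. ] F [-0.5 -0.  -0.9] grip 1.002 0.0 toolx [-0.916  0.402  0.001] toolz [-0.001 -0.    -1.   ]
units [-0.018 -0.007  2.299]
```

View pics/end.png

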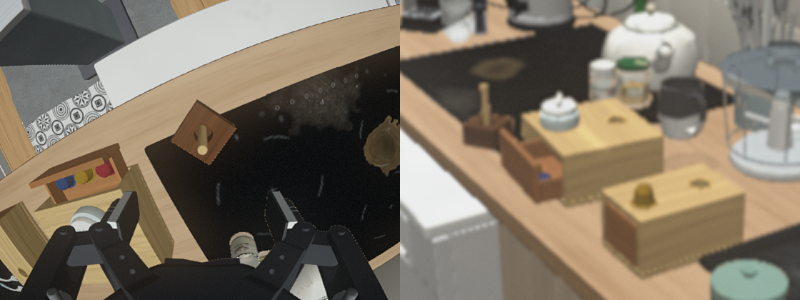

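The dowel stands upright in the stand, at about (203,145) on the left and (485,105) on the right. The wide drawer is open, the narrow one is shut, and the gripper is clear.

```bash
python3 -c "
from rig import job
print(job.finish_job())"
```

```text
the job is handed in; nothing more can be done
None
```

The job is handed in: the wide box's drawer is open, the narrow box's drawer is shut, and the dowel is back upright in its stand and let go, about 12 s into the 48 s limit; no verdict was returned.

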